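# Centre two machined samples under the bench magnifier

## Task

Swing the magnifier arm well clear of the inspection plate, to either side. Then set the rectangular cover flat in the long bay and the round flange, hub up, in the round bay, each centred between its stop pins and square to the plate, lowered gently rather than dropped. Finally swing the magnifier back so that its lens is over the middle of the plate, and leave the other things on the bench where they are.

Things in the scene. Friction and masses are not known exactly. Their poses are not given: they have to be found in the camera images.
- plate: dark steel inspection plate fixed to the bench, 160 (its x) x 310 (its y) x 18 thick, carrying ten upright steel stop pins (10 diameter, 14 high, tapered tops); each bay has a bright ground patch of its sample's outline in its middle. Origin: centre of its underside; z up.
- plate_mid (a point): centre of the plate's top face
- bay_long (a point): centre, on the plate's top face, of the long bay: six stop pins around a rectangle, one pin at each end (centred 67 from the bay's centre along the plate's x) and two along each long side (centred 42 either way along x, 40 either way along y). It leaves 7 all round the cover. It lies at the plate's +y end, 85 from its middle.
- bay_round (a point): centre, on the plate's top face, of the round bay: four stop pins on a circle of radius 52, on the plate's x and y directions. It leaves 7 all round the flange. It lies at the plate's -y end, 85 from its middle.
- stand: magnifier stand fixed to the bench at the plate's far side: round grey foot 110 across and 22 high, upright steel post 22 across. Origin: centre of the foot's underside.
- mag_arm (a joint): swing of the white magnifier arm about its upright post, rad: 0 = arm pointing along the stand's own -x (towards the plate), positive = counter-clockwise seen from above, range -2.0 to 2.0. Stiff: it stays where it is left (about 2 N at the knob).
- pivot (a point): point on the arm's vertical hinge axis, at the height of the arm's top face (211 above the bench); nothing of the stand or lens rises more than 12 above this face
- knob (a point): upright round black grip knob on top of the arm, 24 diameter, standing from 211 to 256 above the bench, 85 from the hinge axis; this point lies on its axis, 12 below its top
- lens (a point): centre of the round lens at the arm's end, rim 100 across and 14 thick, 170 from the hinge axis, 198 to 212 above the bench
- cover: loose rectangular aluminium housing cover, 110 (its x) x 56 (its y) x 20 tall, with a raised pad 64 x 34 x 6 on top (26 overall), about 0.3 kg. Origin: centre of its underside; z up.
- flange: loose round steel flange: disc 80 across and 14 thick with a central hub 32 across on top, 46 tall overall, about 0.45 kg. Origin: centre of its underside; z up.
- tape: roll of black tape lying flat, a ring 90 across, 68 bore, 24 tall; a bystander, to be left alone. Origin: centre of its underside.
- bitcase: green plastic bit case, 90 x 60 x 30; a bystander, to be left alone. Origin: centre of its underside.
- calculator: black desk calculator, 160 x 80 x 33; a bystander, to be left alone. Origin: centre of its underside.
- screwdriver: screwdriver with red handle, lying; a bystander, to be left alone. Origin: in its underside.
- pliers: pliers with yellow handles, lying, 165 long; a bystander, to be left alone. Origin: in its underside.
- jar: small grease jar with a white lid, 66 across, 75 tall; a bystander, to be left alone. Origin: centre of its underside.
Mind the look-alikes: they are no part of the job. Leave any orange or pink look-alike of the flange alone.

How it is judged (in metres and radians):
On the way, in this order (a step that is already met when the one before it is completed fails the run):
1. the magnifier arm is swung clear of the plate (at least 1.1 rad either way) ((value of joint mag_arm below -1.1 rad or value of joint mag_arm above 1.1 rad)), for 0.1 s.
2. with the arm still clear, cover and flange both lie flat and centred in their bays (horizontal distance between cover and bay_long below 0.006 m and z of cover in the frame of bay_long between -0.003 and 0.003 m and angle between each of cover, flange's own z axis and vertical below 0.06 rad and angle between the x axis of cover and the x axis of plate, either way round below 0.12 rad and horizontal distance between flange and bay_round below 0.006 m and z of flange in the frame of bay_round between -0.003 and 0.003 m and (value of joint mag_arm below -1.1 rad or value of joint mag_arm above 1.1 rad)), for 0.2 s.
At the end, for the whole second after the job is handed in: The cover lies flat on the plate, its centre within 6 mm of the long bay's centre and its long side within 0.12 rad of the bay's; the flange lies flat, hub up, within 6 mm of the round bay's centre; the lens centre is within 40 mm (horizontally) of the plate's middle; everything is at rest (horizontal distance between cover and bay_long below 0.006 m and z of cover in the frame of bay_long between -0.003 and 0.003 m and angle between each of cover, flange's own z axis and vertical below 0.06 rad and angle between the x axis of cover and the x axis of plate, either way round below 0.12 rad and horizontal distance between flange and bay_round below 0.006 m and z of flange in the frame of bay_round between -0.003 and 0.003 m and horizontal distance between lens and plate_mid below 0.04 m and velocity of joint mag_arm between -0.05 and 0.05 rad/s and linear speed of each of cover, flange below 0.02 m/s); the robot touches nothing.
It fails at once if the cover is dropped or slammed onto the plate (faster than 0.6 m/s within 15 mm of its face) (horizontal distance between cover and plate_mid below 0.16 m and z of cover in the frame of plate_mid below 0.015 m and linear speed of cover above 0.6 m/s).
It fails at once if the flange is dropped or slammed onto the plate (faster than 0.6 m/s within 15 mm of its face) (horizontal distance between flange and plate_mid below 0.16 m and z of flange in the frame of plate_mid below 0.015 m and linear speed of flange above 0.6 m/s).
It fails at once if a bystander (tape, bit case, calculator, screwdriver, pliers or jar) is moved more than 30 mm (distance of any of tape, bitcase, calculator, screwdriver, pliers, jar from where it was at the start of the episode above 0.03 m).
It also fails if it takes over 72 s, if anything falls off the work surface, if the arm or the gripper's body presses on something with over 40 N, if the wrist force passes 120 N, or if a joint passes its speed limit or range.

## Robot

A 6-joint arm with a two-finger parallel gripper is mounted at the origin on the work surface. World frame = base frame: x ahead of the robot, y to its left, z up, the work surface at z = 0. Lengths are in mm, angles in rad, forces in N, time in s.
With the tool pointing down it reaches from about 300 to 750 mm from the base axis. Payload 8.5 kg.
Tool frame: the origin (TCP) lies between the finger pads; the fingertips stand 19 mm ahead of it and the grasp point (between the pads) is the TCP; z points along the fingers, y is the line along which they close (so a half turn about z gives the same grasp; the last joint's range is limited). The gripper opens to 85 mm and grips with 20 to 120 N. Pads are 22 mm wide; open, the fingers measure 114 mm over their backs; the gripper's body (76 mm by 85 mm) begins 54 mm behind the grasp point. The pads swing forward as they close: fully open they stand 13 mm farther back than shut.
Start: joints at [0.98, 0.381, 1.297, -0, 1.464, -0.215], TCP at [201.849, 511.603, 250.322] pointing down, gripper open.
Joint ranges: [-3.11, 3.11], [-0.89, 2.33], [0.22, 2.48], [-1.42, 4.56], [0.17, 2.85], [-2.88, 2.88]. Speed limits (rad/s): [2.39, 2.39, 3.14, 3.14, 3.14, 3.14].

## Interface

Orientations are given as a rotation vector (axis times angle).
In Python, from station import robot gives the robot as it stands. The module is installed in compiled form; this text tells all that it offers.
- The arm moves only by the shell command python3 -m pendant 'ROWS' [FORCE]. ROWS is text: rows parted by semicolons, each of 7 numbers parted by spaces: the turn, a rotation vector about the tool's x, y, z in units of 360 degrees (1.0 is 360 degrees), then the shift along the tool's x, y, z in units of 0.4 m (1.0 is 0.4 m), then the closure, from 0 (fully open) to 1 (shut). In form: wx wy wz dx dy dz gripper; .... A call has 1 to 12 rows; each row is the pose to reach, as a shift and turn from the pose commanded when the call began, along the tool's axes at that moment, turning the shorter way round; what a row does not reach only later rows make up. A row lasts 1/8 s, in which the tool goes at most 62.5 mm and 10.7 degrees, less where a joint would pass 70% of its speed; a pose out of reach is approached as far as the arm can. A call with a number of a shift or a turn outside -1 to 1 is refused whole. A call with a gripper value outside its range is refused whole. The fingers move at their own pace and stop on an object; FORCE is the grip in N (left out, the last holds). Time passes only in rows, so rows that repeat a pose let the fingers close. It gives the time, the measured TCP pose, the force, the opening and the grip force at its end, in the units of the state.
- robot.get_obs(): the state, without advancing time (a new reading comes with each control period).
- robot.get_image(name): name is "scene" or "top" or "wrist"; returns the picture (384x512x3 uint8, red, green, blue); there is no depth.
- robot.camera_model(name): a dict with "fx", "fy", "cx", "cy" (pixels), "dist_coeffs" ([k1, k2, p1, p2, k3] as OpenCV has them; the pictures are not rectified), "R" (3x3) and "t" (3): a world point X has camera coordinates R X + t. Camera axes: x right, y down, z forward; pixel columns grow to the right and rows downward; lengths in mm; the calibration is good to about 2 mm. A picture is of the moment at which its call begins: read the wrist's pose just before it. camera_model takes no time and is no camera call; for the wrist camera it gives the pose at the moment of the call.
- robot.job_done(): hands the job in; it is judged then, once.
Trained networks look in the newest picture that a camera, given by its name, has taken for a name from the list of things; names that differ only in an ending like _2 or _b are one class to them, and where a whole thing is asked for, a point or a joint stands for the part that bears it (a point fixed in the world has none). Each returns a list of dicts, best first, with "confidence" (0 to 1); they miss things now and then, are a little off and sometimes report something else, mostly with a low value. They report only what shows in the picture. A call takes as long as a camera call. They do not tell look-alikes from the thing itself.
- robot.regions_of(camera, label): "mask" (384x512 bool, what is visible of it) and "uv" ([column, row] in pixels, amid what is visible of it).
- robot.mark_of(camera, label): "uv" ([column, row] in pixels: a listed point, or the origin of a listed thing).
The state is a dict: "time": time; "qpos": joint angles; "joint_velocities": joint speeds; "effort": joint torques, N m; "eef_pos": TCP position; "orientation": TCP orientation; "wrist_force": force on the tool from outside, world axes, zero at the start; "ft_torque": the same for the moment, N m; "width": finger opening in mm; "finger_force": force on a finger pad.
Only numpy, scipy, OpenCV 4.12 (cv2) and the standard library are available. Lean on these libraries where they do the work, as an engineer would, in place of code of your own. Each camera call takes 0.05 s, during which the arm holds its last target. There are 200 camera calls.

## Working session

There is one attempt and no reset: what is moved stays moved. The work goes in short steps, Python scripts to look and compute and a shell command to move; the robot and the scene stay as the last step left them, time stands still between calls to the robot, and variables do not carry over. Pictures are saved under pics/ and viewed, at most 11 in all, crops included, and the job is handed in when it is done.

```bash
mkdir -p pics; cat > h.py <<'E'
import numpy as np, cv2
from station import robot
from scipy.spatial.transform import Rotation as R
def cm(n):
    c=robot.camera_model(n); K=np.array([[c['fx'],0,c['cx']],[0,c['fy'],c['cy']],[0,0,1.]])
    return K,np.array(c['dist_coeffs'],float),np.array(c['R']),np.array(c['t'],float).ravel()
def ray(n,uv,m=None):
    K,d,Rm,t=m or cm(n); p=cv2.undistortPoints(np.array([[uv]],float),K,d).ravel()
    return -Rm.T@t, Rm.T@np.array([p[0],p[1],1.])
def onz(n,uv,z,m=None):
    o,v=ray(n,uv,m); return o+v*(z-o[2])/v[2]
def proj(n,X,m=None):
    K,d,Rm,t=m or cm(n); return cv2.projectPoints(np.array(X,float).reshape(-1,3),cv2.Rodrigues(Rm)[0],t,K,d)[0].reshape(-1,2)
def tri(rs):
    A=np.zeros((3,3));b=np.zeros(3)
    for o,v in rs:
        v=v/np.linalg.norm(v);P=np.eye(3)-np.outer(v,v);A+=P;b+=P@o
    return np.linalg.solve(A,b)
def save(n,f): 
    im=robot.get_image(n); cv2.imwrite('pics/'+f,im[:,:,::-1]); return im
def rel(X,yaw=None):
    """tool-frame units for TCP to go to X (mm)"""
    o=robot.get_obs(); Rt=R.from_rotvec(o['orientation'])
    return Rt.inv().apply(np.array(X)-o['eef_pos'])/400
E
python3 - <<'E'
from h import *
np.set_printoptions(precision=1,suppress=True)
ims=[save(n,n+'0.png') for n in('scene','top')]
cv2.imwrite('pics/both.png',cv2.resize(np.hstack(ims),(800,300))[:,:,::-1])
o=robot.get_obs();print(o['eef_pos'],np.round(o['orientation'],3),o['width'],R.from_rotvec(o['orientation']).as_matrix())
Z=dict(plate=0,stand=0,cover=0,flange=0,tape=0,bitcase=0,calculator=0,screwdriver=0,pliers=0,jar=0,plate_mid=18,bay_long=18,bay_round=18,pivot=211,knob=244,lens=205)
for k,z in Z.items():
  r={}
  for n in('scene','top'):
    r[n]=robot.mark_of(n,k)
    for q in r[n][:3]: print(k,n,round(q['confidence'],2),np.array(q['uv']),onz(n,q['uv'],z))
  if r['scene'] and r['top']: print('   tri',tri([ray(n,r[n][0]['uv']) for n in r]))
E
```

```text
[201.7 511.4 249.8] [-0.6 -3.1  0. ] 85.10617965221921 [[-0.9  0.4 -0. ]
 [ 0.4  0.9 -0. ]
 [ 0.  -0.  -1. ]]
plate scene 0.79 [271.1 215.2] [513.9   6.1   0. ]
plate top 0.96 [242.4 200.5] [517.3  17.3   0. ]
   tri [517.8  13.7   9.1]
stand top 0.59 [239.  165.2] [677.2  33.4   0. ]
cover scene 0.72 [188.5 170.8] [ 517.9 -371.9    0. ]
cover top 0.59 [330.2 200.2] [ 520.3 -370.3    0. ]
   tri [ 519.8 -369.5    3.1]
flange scene 0.8 [214.5 141.3] [ 335.4 -394.8    0. ]
flange scene 0.73 [246.3 146.4] [ 287.  -270.1    0. ]
flange scene 0.72 [224.8 164.4] [ 413.6 -278.7    0. ]
flange top 0.85 [308.3 254.1] [ 285.4 -266.2    0. ]
flange top 0.84 [335.8 248. ] [ 311.2 -386.2    0. ]
flange top 0.77 [356.1 227.6] [ 399.3 -479.5    0. ]
   tri [ 324.1 -315.3   25.4]
tape scene 0.58 [372.8 231. ] [376.6 322.6   0. ]
tape scene 0.18 [249.2 215.2] [556.7 -56.2   0. ]
tape scene 0.17 [223.8 166.3] [ 423.7 -275.5    0. ]
tape top 0.59 [357.3 195. ] [ 544.2 -492.8    0. ]
tape top 0.45 [173.2 233.5] [372.3 313.5   0. ]
tape top 0.32 [239.8 199.1] [523.5  28.8   0. ]
   tri [518.3  19.2 385.6
[... 1392 characters left out ...]
2  99.4  18. ]
bay_long top 0.62 [242.6 201.1] [511.6  16.4  18. ]
   tri [485.3 103.5  17. ]
bay_round scene 0.95 [255.  202.4] [510.9 -64.   18. ]
bay_round top 0.97 [263.1 205.1] [494.4 -72.4  18. ]
   tri [497.8 -73.8  -2.4]
pivot scene 0.61 [247.7 212.3] [674.1  36.5 211. ]
pivot top 0.7 [260.9 203.2] [471.3 -53.4 211. ]
pivot top 0.68 [237.6 151.1] [675.1  35.9 211. ]
   tri [519.2 -76.9 -41.9]
knob scene 0.9 [266.6 187.5] [590.6  44.1 244. ]
knob top 0.89 [234.3 171.2] [586.3  46.9 244. ]
knob top 0.58 [166.9 197.9] [484.1 292.4 244. ]
   tri [588.   45.  241.7]
lens scene 0.88 [285.2 177.3] [497.2  47.8 205. ]
lens top 0.75 [234.9 195.3] [502.2  44.8 205. ]
   tri [500.5  46.9 207.9]
```

View pics/top0.png

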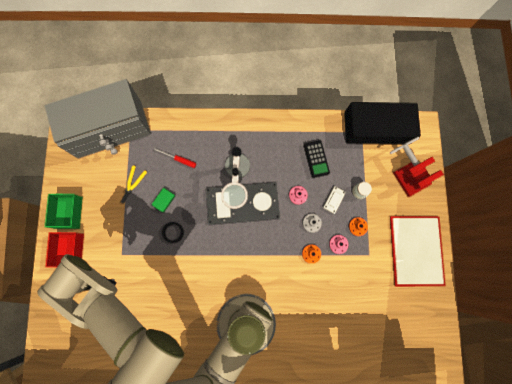

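View pics/scene0.png

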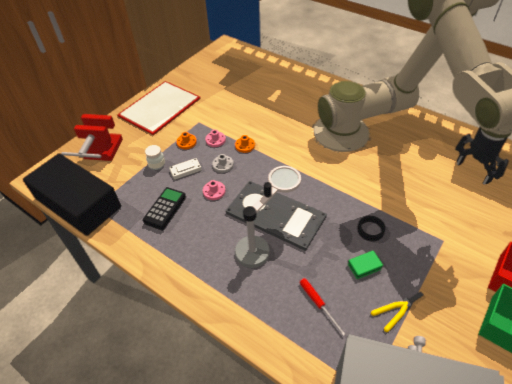

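Top view: the real flange is the grey one at (313,223), the cover is at (334,199), and the bright patches (222,205) and (262,201) are the bays. The lens is at (235,195) and the knob at about (235,171). In the scene view the grey flange is at (222,162). The +y side of the stand is free, so I'll swing the arm that way.

```bash
cat >> h.py <<'E'
def go(X,yaw=None):
    """print turn z + shift for TCP target X mm, tool-y world direction yaw (deg, mod 180)"""
    o=robot.get_obs(); Rt=R.from_rotvec(o['orientation']); y=Rt.as_matrix()[:,1]; cur=np.degrees(np.arctan2(y[1],y[0]))
    w=0 if yaw is None else -((yaw-cur+90)%180-90)/360
    print('yaw now %.1f wz %.4f d'%(cur,w),np.round(Rt.inv().apply(np.array(X)-o['eef_pos'])/400,4),'j6 %.2f'%o['qpos'][5],'t %.2f'%o['time'])
E
python3 - <<'E'
from h import *
go([560,45,330]); 
K,d,Rm,t=cm('wrist'); c=-Rm.T@t; o=robot.get_obs(); print(R.from_rotvec(o['orientation']).inv().apply(c-o['eef_pos']),Rm@np.array(R.from_rotvec(o['orientation']).as_matrix()),K[0,0])
E
```

```text
yaw now 68.5 wz 0.0000 d [-1.261  -0.7565 -0.1992] j6 -0.22 t 1.70
[  83.26585016    0.21515706 -124.16632892] [[ 7.19303999e-04  9.99999365e-01 -8.67573555e-04]
 [-9.47068728e-01  4.02712899e-04 -3.21030625e-01]
 [-3.21030071e-01  1.05257040e-03  9.47068416e-01]] 334.5440619452506
```

```bash
python3 -m pendant '0 0 0 -0.63 -0.378 -0.2 0;0 0 0 -0.63 -0.378 -0.2 0;0 0 0 -0.63 -0.378 -0.2 0;0 0 0 -0.63 -0.378 -0.2 0;0 0 0 -0.95 -0.57 -0.2 0;0 0 0 -0.95 -0.57 -0.2 0;0 0 0 -0.95 -0.57 -0.2 0;0 0 0 -0.95 -0.57 -0.2 0' 20
python3 - <<'E'
from h import *
np.set_printoptions(precision=1,suppress=True)
save('wrist','w1.png'); m=cm('wrist')
for k,z in dict(knob=244,lens=205,plate_mid=18,bay_long=18,bay_round=18,pivot=211,flange=0).items():
  for q in robot.mark_of('wrist',k)[:2]: print(k,round(q['confidence'],2),np.array(q['uv']),onz('wrist',q['uv'],z,m))
go([588,45,330])
E
```

```text
time: 2.7
eef_pos: [473.3, 157.4, 330.2]
orientation: [0.593, 3.085, -0.0]
wrist_force: [0.1, 0.5, 0.5]
width: 85.5
finger_force: 0.0
knob 0.93 [175.5 377.5] [590.1  44.4 244. ]
lens 0.79 [139.6 269.9] [502.8  44.2 205. ]
lens 0.69 [405.3 248.9] [568.3 262.7 205. ]
plate_mid 0.8 [164.9 206.9] [505.8  17.6  18. ]
bay_long 0.94 [217.5 178.4] [495.1 102.7  18. ]
bay_round 0.77 [114.4 230.7] [511.6 -67.9  18. ]
flange 0.61 [ 40.5 272.8] [ 537.3 -232.1    0. ]
yaw now 68.6 wz 0.0000 d [-0.4 -0.2  0. ] j6 -1.11 t 3.10
```

View pics/w1.png

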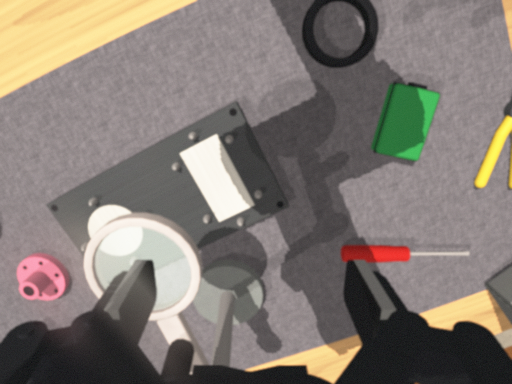

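The wrist view shows the lens over the plate, with the long bay's patch at (217,178), and the knob agrees with the triangulation to within 2 mm. Next I'll go above the knob, then down.

```bash
python3 - <<'E'
from h import *
go([589,44.7,246])
E
```

```text
yaw now 68.6 wz 0.0000 d [-0.381  -0.1632  0.2112] j6 -1.11 t 3.10
```

```bash
python3 -m pendant '0 0 0 -0.381 -0.163 0 0;0 0 0 -0.381 -0.163 0 0;0 0 0 -0.381 -0.163 0 0;0 0 0 -0.381 -0.163 0 0;0 0 0 -0.381 -0.163 0.21 0;0 0 0 -0.381 -0.163 0.21 0;0 0 0 -0.381 -0.163 0.21 0;0 0 0 -0.381 -0.163 0.21 0.9;0 0 0 -0.381 -0.163 0.21 0.9;0 0 0 -0.381 -0.163 0.21 0.9;0 0 0 -0.381 -0.163 0.21 0.9;0 0 0 -0.381 -0.163 0.21 0.9' 30
python3 - <<'E'
from h import *
o=robot.get_obs();print(o['width'],o['finger_force'],o['eef_pos'],o['wrist_force'],o['qpos'])
Rt=R.from_rotvec(o['orientation']);k=o['eef_pos']
P=np.array([673,37,0]); v=(k-P)*[1,1,0]; print(np.linalg.norm(v))
for a in np.arange(12,85,8):
  X=P+R.from_euler('z',-a,degrees=True).apply(v); X[2]=k[2]
  print(a,round(a/360,4),np.round(Rt.inv().apply(X-k)/400,4))
E
```

```text
time: 4.6
eef_pos: [589.6, 43.4, 247.0]
orientation: [0.587, 3.085, 0.0]
wrist_force: [-0.7, 1.0, 6.0]
width: 23.1
finger_force: 29.3
23.057404846004694 29.308649003505707 [589.56856902  43.44497508 246.96784805] [-0.69332688  0.96407112  5.99042297] [-1.26545970e-01  4.55526115e-01  1.18433760e+00  2.57972112e-05
  1.50077815e+00 -1.32149171e+00]
83.67999390151977
12 0.0333 [0.0084 0.0429 0.    ]
20 0.0556 [0.009  0.0721 0.    ]
28 0.0778 [0.0055 0.1011 0.    ]
36 0.1 [-0.002   0.1293  0.    ]
44 0.1222 [-1.330e-02  1.562e-01  1.000e-04]
52 0.1444 [-2.830e-02  1.812e-01  1.000e-04]
60 0.1667 [-4.660e-02  2.039e-01  1.000e-04]
68 0.1889 [-6.790e-02  2.239e-01  1.000e-04]
76 0.2111 [-9.180e-02  2.407e-01  1.000e-04]
84 0.2333 [-1.178e-01  2.540e-01  2.000e-04]
```

Gripped on the knob: width 23, as expected. Next is the swing.

```bash
python3 -m pendant '0 0 0.033 0.008 0.043 0 0.9;0 0 0.056 0.009 0.072 0 0.9;0 0 0.078 0.0055 0.101 0 0.9;0 0 0.1 -0.002 0.129 0 0.9;0 0 0.122 -0.013 0.156 0 0.9;0 0 0.144 -0.028 0.181 0 0.9;0 0 0.167 -0.047 0.204 0 0.9;0 0 0.189 -0.068 0.224 0 0.9;0 0 0.211 -0.092 0.241 0 0.9;0 0 0.233 -0.118 0.254 0 0.9;0 0 0.233 -0.118 0.254 0 0.9;0 0 0.233 -0.118 0.254 0 0.9' 30
python3 -m pendant '0 0 0 0 0 0 0.3;0 0 0 0 0 0 0;0 0 0 0 0 0 0;0 0 0 0 0 0 0;0 0 0 0 0 -0.2 0;0 0 0 0 0 -0.2 0;0 0 0 0 0 -0.2 0'
python3 - <<'E'
from h import *
o=robot.get_obs(); print(o['qpos'])
np.set_printoptions(precision=1,suppress=True)
save('wrist','w2.png');robot.get_image('top');robot.get_image('scene')
for k,z in dict(plate_mid=18,bay_long=18,bay_round=18,lens=205,pivot=211,knob=244,cover=0,flange=0).items():
  for n in('scene','top','wrist'):
    for q in robot.mark_of(n,k)[:4 if k=='flange' else 1]: print(k,n,round(q['confidence'],2),np.array(q['uv']),onz(n,q['uv'],z))
# cover yaw from mask
for n in('top','scene'):
  q=robot.regions_of(n,'cover')
  if q:
    ys,xs=np.nonzero(q[0]['mask']); P=np.array([onz(n,(x,y),20)[:2] for x,y in zip(xs,ys)]).astype(np.float32); print(n,q[0]['confidence'],len(P),cv2.minAreaRect(P))
go([430,-330,330])
E
```

```text
time: 6.1
eef_pos: [670.6, 123.3, 246.9]
orientation: [-2.495, -1.904, -0.005]
wrist_force: [-1.9, 10.7, 5.3]
width: 23.3
finger_force: 29.8
time: 6.98
eef_pos: [670.9, 120.6, 327.6]
orientation: [2.498, 1.902, 0.004]
wrist_force: [-0.2, -0.7, -0.7]
width: 85.3
finger_force: 0.0
[ 4.58077294e-03  6.04359309e-01  6.97202956e-01 -1.32704668e-05
  1.83706582e+00  2.73682904e-01]
plate_mid scene 0.78 [274.9 212.6] [508.6  18.3  18. ]
plate_mid top 0.87 [242.5 200.7] [513.4  16.8  18. ]
plate_mid wrist 0.92 [157.3 245.4] [503.8  21.7  18. ]
bay_long scene 0.73 [303.2 219.8] [480.  113.7  18. ]
bay_long top 0.56 [220.1 204.9] [494.6 113.3  18. ]
bay_long wrist 0.76 [132.2 198.5] [495.6  98.4  18. ]
bay_round scene 0.87 [255.4 200.6] [503.6 -67.5  18. ]
bay_round top 0.76 [261.9 203.9] [499.7 -67.2  18. ]
bay_round wrist 0.72 [183.1 291.7] [514.2 -63.2  18. ]
lens scene 0.93 [300.4 241.1] [668.5 209.1 205. ]
lens top 0.75 [196.1 151.4] [674.6 196.8 205. ]
lens wrist 0.91 [213.4  80. ] [668.3 209.7 205. ]
pivot scene 0.65 [361.5 268.6] [654.8 383.  211. ]
pivot top 0.45 [235.6 152.8] [668.2 
[... 334 characters left out ...]
ene 0.7 [246.3 145. ] [ 280.5 -274.9    0. ]
flange scene 0.68 [185.1 135.7] [ 377.4 -517.     0. ]
flange scene 0.67 [212.8 144.2] [ 352.5 -389.5    0. ]
flange top 0.74 [337.5 247.3] [ 314.2 -393.7    0. ]
flange top 0.66 [310.8 221.6] [ 425.3 -281.2    0. ]
flange top 0.64 [356.5 225.4] [ 408.9 -481.8    0. ]
flange top 0.64 [298.5 195.8] [ 539.4 -230.     0. ]
flange wrist 0.86 [229.5 357.6] [ 539.1 -224.3   -0. ]
top 0.8 316 ((516.993408203125, -380.58544921875), (55.784061431884766, 112.63095092773438), 61.47679901123047)
scene 0.77 343 ((527.9620971679688, -375.5009765625), (64.26790618896484, 105.51171875), 59.948394775390625)
yaw now -15.4 wz 0.0000 d [-1.2 -0.3 -0. ] j6 0.27 t 8.43
```

The lens is now at (669,209), so the arm points along +y, about 1.4 rad clear. Now I'll view the plate from two wrist positions on the way to the flange.

```bash
python3 - <<'E'
from h import *
go([530,-40,400]);go([430,-130,400])
E
```

```text
yaw now -15.4 wz 0.0000 d [-0.4807 -0.2323 -0.1842] j6 0.27 t 8.43
yaw now -15.4 wz 0.0000 d [-0.764  -0.4136 -0.1842] j6 0.27 t 8.43
```

```bash
cat > look.py <<'E'
import sys,pickle
from h import *
np.set_printoptions(precision=2,suppress=True)
f=sys.argv[1]; o=robot.get_obs(); m=cm('wrist'); im=save('wrist',f+'.png'); print('TCP',o['eef_pos'])
hsv=cv2.cvtColor(im,cv2.COLOR_RGB2HSV); out=[]
mask=((hsv[:,:,2]>175)&(hsv[:,:,1]<50)).astype(np.uint8)
mask=cv2.morphologyEx(mask,cv2.MORPH_OPEN,np.ones((3,3)))
for c in cv2.findContours(mask,cv2.RETR_EXTERNAL,cv2.CHAIN_APPROX_NONE)[0]:
    if cv2.contourArea(c)<300: continue
    P=np.array([onz('wrist',p[0],18,m)[:2] for p in c],np.float32)
    uv=c[:,0].mean(0); print('blob',uv,cv2.contourArea(c),cv2.minAreaRect(P),cv2.minEnclosingCircle(P))
for k,z in dict(plate_mid=18,bay_long=18,bay_round=18,cover=0,flange=0).items():
  for q in robot.mark_of('wrist',k)[:3]: print(k,round(q['confidence'],2),np.array(q['uv']),onz('wrist',q['uv'],z,m)); out.append((k,ray('wrist',q['uv'],m)))
pickle.dump(m,open(f+'.pkl','wb'))
E
python3 -m pendant '0 0 0 -0.48 -0.232 -0.184 0;0 0 0 -0.48 -0.232 -0.184 0;0 0 0 -0.48 -0.232 -0.184 0;0 0 0 -0.48 -0.232 -0.184 0;0 0 0 -0.48 -0.232 -0.184 0;0 0 0 -0.48 -0.232 -0.184 0'
python3 look.py a1
python3 -m pendant '0 0 0 -0.284 -0.182 0 0;0 0 0 -0.284 -0.182 0 0;0 0 0 -0.284 -0.182 0 0;0 0 0 -0.284 -0.182 0 0'
python3 look.py a2
python3 -c "
import cv2,numpy as np
cv2.imwrite('pics/a12.png',cv2.resize(np.hstack([cv2.imread('pics/a1.png'),cv2.imread('pics/a2.png')]),(800,300)))"
```

```text
time: 9.18
eef_pos: [530.4, -39.5, 399.7]
orientation: [-2.499, -1.903, -0.0]
wrist_force: [0.2, -0.2, -0.7]
width: 85.5
finger_force: 0.0
TCP [530.4  -39.52 399.66]
blob [290.94 320.87] 1301.5 ((519.4347534179688, -384.8432922363281), (56.60332489013672, 111.44548034667969), 61.161991119384766) ((518.8660278320312, -383.82220458984375), 58.93275833129883)
blob [217.46 284.41] 414.0 ((405.1015319824219, -270.1780700683594), (77.40333557128906, 41.04706954956055), 53.1051139831543) ((417.30078125, -279.3139343261719), 38.8775520324707)
blob [242.39 160.22] 2049.5 ((510.84918212890625, -66.66551208496094), (78.80973052978516, 79.14208984375), 74.62724304199219) ((510.8228759765625, -67.2417984008789), 40.648338317871094)
blob [179.7   57.81] 1293.5 ((467.5270080566406, 99.92201232910156), (54.97347640991211, 57.4059944152832), 4.6649322509765625) ((467.881591796875, 99.68878173828125), 38.57428741455078)
plate_mid 0.63 [226.1 108.9] [508.71  14.79  18.  ]
bay_long 0.83 [204.   50.4] [501.63 101.26  18.  ]
bay_round 0.56 [242.7 159.9] [511.5  -65.76  18.  ]
cover 0.59 [292.3 312.5] [ 52
[... 387 characters left out ...]
94, -376.7121887207031), (54.46738052368164, 77.34468841552734), 60.80341339111328) ((506.22357177734375, -375.96417236328125), 45.48643493652344)
blob [292.2   83.22] 2388.5 ((511.0679931640625, -66.52068328857422), (78.33081817626953, 78.69634246826172), 75.06163024902344) ((511.15313720703125, -66.77006530761719), 40.02949523925781)
plate_mid 0.76 [273.6  25.8] [504.45  15.85  18.  ]
plate_mid 0.53 [272.8  24.7] [503.73  17.53  18.  ]
bay_round 0.66 [296.5  83.8] [517.11 -68.51  18.  ]
cover 0.94 [333.6 261. ] [ 516.39 -380.14    0.  ]
flange 0.75 [234.2 292.3] [ 326.92 -395.5     0.  ]
flange 0.75 [285.6 318.6] [ 404.82 -479.32    0.  ]
flange 0.63 [263.5 226.9] [ 412.38 -282.03    0.  ]
```

View pics/a12.png

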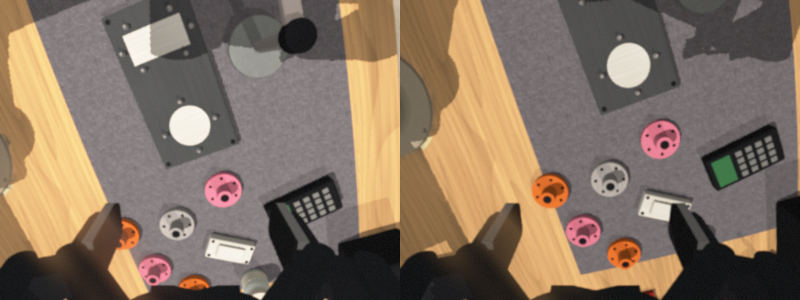

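The left view shows both bay patches, and the round one fits to (511,-66.6) from both places. The grey flange is at about (177,222) and the cover at (230,248). Next: get the long bay from the unshadowed first wrist picture, and move closer to the flange.

```bash
python3 -m pendant '0 0 0 -0.457 -0.127 0.22 0;0 0 0 -0.457 -0.127 0.22 0;0 0 0 -0.457 -0.127 0.22 0;0 0 0 -0.457 -0.127 0.22 0;0 0 0 -0.457 -0.127 0.22 0;0 0 0 -0.457 -0.127 0.22 0'
python3 look.py b1
python3 - <<'E'
from h import *
# w1 camera from stored pose
o=robot.get_obs(); K,d,Rm,t=cm('wrist'); Rt=R.from_rotvec(o['orientation']).as_matrix(); cT=Rt.T@(-Rm.T@t-o['eef_pos']); RcT=Rm@Rt
R1=R.from_rotvec([.593,3.085,0]).as_matrix(); p1=np.array([473.3,157.4,330.2]); Rn=RcT@R1.T; m=(K,d,Rn,-Rn@(p1+R1@cT))
im=cv2.imread('pics/w1.png'); h=cv2.cvtColor(im,cv2.COLOR_BGR2HSV); mk=((h[:,:,2]>175)&(h[:,:,1]<50)).astype(np.uint8)
for c in cv2.findContours(mk,cv2.RETR_EXTERNAL,cv2.CHAIN_APPROX_NONE)[0]:
    if cv2.contourArea(c)<800: continue
    P=np.array([onz('wrist',p[0],18,m)[:2] for p in c],np.float32); print(c[:,0].mean(0),cv2.contourArea(c),cv2.minAreaRect(P))
E
```

```text
time: 11.02
eef_pos: [333.0, -292.1, 312.4]
orientation: [2.498, 1.904, 0.0]
wrist_force: [0.3, 1.1, 0.3]
width: 86.0
finger_force: 0.0
TCP [ 332.95 -292.09  312.42]
blob [306.95 361.6 ] 1273.5 ((330.6289978027344, -670.519287109375), (181.66050720214844, 70.0035171508789), 0.14852024614810944) ((330.54754638671875, -639.1047973632812), 90.83522033691406)
blob [461.27 269.13] 1093.0 ((590.992431640625, -544.4561157226562), (61.51774597167969, 62.908119201660156), 37.301883697509766) ((590.3145141601562, -544.2889404296875), 32.195377349853516)
blob [400.   181.31] 2705.5 ((520.1448974609375, -384.740478515625), (53.20595169067383, 108.34322357177734), 60.81052017211914) ((518.1953125, -385.79974365234375), 56.97745132446289)
cover 0.64 [399.  175.2] [ 521.06 -380.56    0.  ]
flange 0.95 [310.8 122.5] [ 417.99 -279.64    0.  ]
flange 0.88 [330.3 259.5] [ 404.62 -483.24    0.  ]
flange 0.82 [398.4  56.2] [ 541.9  -227.44    0.  ]
[137.53231939 270.70152091] 8115.0 ((597.9579467773438, -72.32217407226562), (179.77696228027344, 230.81866455078125), 56.806541442871094)
[215.94312796 177.15165877] 3081.5 ((496.1535339355469, 99.97089385986328), (112.171142578125, 56.676509857177734), 4.249844551086426)
```

View pics/b1.png

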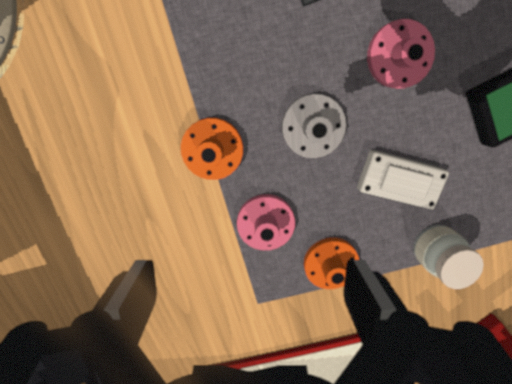

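The grey flange shows at (314,126) with its hub bore at (319,130), and the cover at (404,179). Refining the flange pose now.

```bash
python3 - <<'E'
from h import *
import pickle
np.set_printoptions(precision=1,suppress=True)
m=cm('wrist'); im=cv2.imread('pics/b1.png')
h=cv2.cvtColor(im,cv2.COLOR_BGR2HSV); g=im[80:175,265:365]
mk=((h[80:175,265:365,2]>125)).astype(np.uint8); mk=cv2.morphologyEx(mk,cv2.MORPH_OPEN,np.ones((3,3)))
c=max(cv2.findContours(mk,cv2.RETR_EXTERNAL,cv2.CHAIN_APPROX_NONE)[0],key=cv2.contourArea)
P=np.array([onz('wrist',p[0]+[265,80],14,m)[:2] for p in c],np.float32); print(cv2.minEnclosingCircle(P),cv2.minAreaRect(P))
cc=cv2.HoughCircles(cv2.cvtColor(g,cv2.COLOR_BGR2GRAY),cv2.HOUGH_GRADIENT,1,3,param1=100,param2=12,minRadius=5,maxRadius=40)
for q in cc[0][:6]: u=q[:2]+[265,80]; print(u,q[2],onz('wrist',u,14,m)[:2],onz('wrist',u,46,m)[:2])
robot.get_image('wrist')
for q in robot.regions_of('wrist','flange')[:2]:
  ys,xs=np.nonzero(q['mask']); print('mask',q['confidence'],len(xs),xs.mean(),ys.mean(),xs.min(),xs.max(),ys.min(),ys.max())
# triangulate flange/cover marks among views
A=pickle.load(open('a1.pkl','rb'));B=pickle.load(open('a2.pkl','rb'))
print('tri flange',tri([ray('',(224.4,283.4),A),ray('',(263.5,226.9),B),ray('',(310.8,122.5),m)]))
print('tri cover',tri([ray('',(292.3,312.5),A),ray('',(333.6,261),B),ray('',(399,175.2),m)]))
print('tri round',tri([ray('',(242.4,160.2),A),ray('',(292.2,83.2),B)]))
go([418,-281,110]);go([418,-281,36])
E
```

```text
((417.915283203125, -284.16595458984375), 40.035057067871094) ((418.2960205078125, -283.8483581542969), (77.31712341308594, 78.3238525390625), 75.21986389160156)
[313.5 125.5] 31.9 [ 418.  -282.1] [ 413.1 -276.8]
[317.5 120.5] 30.0 [ 424.1 -277.3] [ 418.8 -272.4]
[308.5 132.5] 23.9 [ 410. -289.] [ 405.8 -283.2]
[323.5 118.5] 24.3 [ 431.9 -276.9] [ 426.  -271.9]
[321.5 112.5] 21.2 [ 431. -269.] [ 425.2 -264.7]
[317.5 114.5] 21.0 [ 425.7 -270.1] [ 420.2 -265.7]
mask 0.97 3783 400.85434840074015 53.33121860956913 366 434 18 87
mask 0.96 3159 313.6150680595125 125.20639442861665 282 345 94 157
tri flange [ 415.4 -279.     5.3]
tri cover [ 519.4 -380.9   -2. ]
tri round [511.1 -66.   19. ]
yaw now -15.4 wz 0.0000 d [0.1 0.2 0.5] j6 -0.72 t 11.43
yaw now -15.4 wz 0.0000 d [0.1 0.2 0.7] j6 -0.72 t 11.43
```

```bash
python3 - <<'E'
from h import *
go([418,-282,110]);go([418,-282,36])
E
```

```text
yaw now -15.4 wz 0.0000 d [0.082  0.1992 0.5052] j6 -0.72 t 11.43
yaw now -15.4 wz 0.0000 d [0.0821 0.1991 0.6902] j6 -0.72 t 11.43
```

```bash
python3 -m pendant '0 0 0 0.082 0.199 0.4 0;0 0 0 0.082 0.199 0.4 0;0 0 0 0.082 0.199 0.4 0;0 0 0 0.082 0.199 0.4 0;0 0 0 0.082 0.199 0.55 0;0 0 0 0.082 0.199 0.69 0;0 0 0 0.082 0.199 0.69 0;0 0 0 0.082 0.199 0.69 0.9;0 0 0 0.082 0.199 0.69 0.9;0 0 0 0.082 0.199 0.69 0.9;0 0 0 0.082 0.199 0.69 0.9;0 0 0 0.082 0.199 0.69 0.9' 50
python3 - <<'E'
from h import *
o=robot.get_obs();print(o['width'],o['finger_force'])
go([510.5,-67.5,250],94.5)
E
```

```text
time: 12.92
eef_pos: [418.4, -282.9, 37.8]
orientation: [2.496, 1.902, 0.0]
wrist_force: [-0.2, 1.5, 11.9]
width: 31.2
finger_force: 48.7
31.166951473750878 48.6851692199707
yaw now -15.4 wz 0.1947 d [ 0.5793  0.0806 -0.5314] j6 -0.56 t 12.93
```

```bash
python3 -m pendant '0 0 0 0 0 -0.1 0.9;0 0 0 0 0 -0.25 0.9;0 0 0 0.2 0.027 -0.3 0.9;0 0 0 0.579 0.081 -0.3 0.9;0 0 0 0.579 0.081 -0.3 0.9;0 0 0 0.579 0.081 -0.3 0.9;0 0 0 0.579 0.081 -0.3 0.9;0 0 0 0.579 0.081 -0.3 0.9' 50
python3 look.py c1
python3 - <<'E'
from h import *
o=robot.get_obs();print(o['width'],o['finger_force'],o['wrist_force'])
E
```

```text
time: 13.92
eef_pos: [510.1, -67.6, 155.9]
orientation: [-2.499, -1.904, 0.001]
wrist_force: [-0.5, -0.4, -4.3]
width: 30.9
finger_force: 51.8
TCP [510.09 -67.65 155.87]
blob [251.54 317.3 ] 795.5 ((476.5184326171875, -193.32989501953125), (24.617565155029297, 67.53099060058594), 82.8224868774414) ((477.70806884765625, -184.24765014648438), 33.84199142456055)
blob [ 31.72 234.93] 598.0 ((308.4226989746094, -58.073951721191406), (23.471452713012695, 40.6591911315918), 3.834486484527588) ((312.52587890625, -57.99941635131836), 20.965932846069336)
blob [194.69 231.8 ] 2069.5 ((451.4765319824219, -94.51429748535156), (98.89155578613281, 32.631343841552734), 50.16669845581055) ((455.0688171386719, -97.51085662841797), 49.50444030761719)
blob [250.15 166.91] 2951.5 ((515.1820068359375, -47.9433708190918), (41.11988067626953, 78.9985580444336), 74.66716766357422) ((510.5153503417969, -64.96326446533203), 39.60654067993164)
blob [145.81  11.01] 2194.0 ((474.05987548828125, 74.64441680908203), (27.45427703857422, 78.22367095947266), 73.01654052734375) ((477.9433898925781, 87.35728454589844), 39.113563537597656)
plate_mid 0.76 [210.8  87. ] [502.6   17.61  18.  ]
bay_round 0.65 [251.6 186.3] [511.62 -65.89  18.  ]
flange 0.58 [246.2 247.1] [ 489.77 -127.26    0.  ]
30.69919168787921 51.791056394577026 [-0.07508631 -0.04420704 -4.5457317 ]
```

View pics/c1.png

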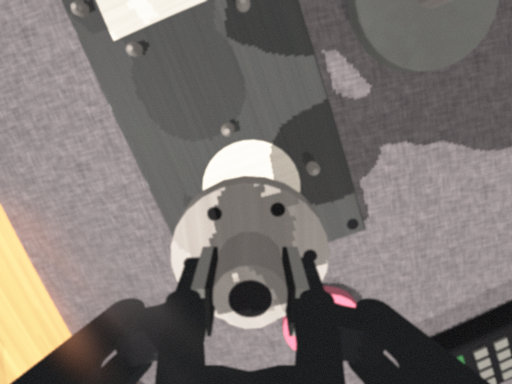

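The flange is held hub up, at (250,250), and the round patch's far arc shows above it at (250,141). I'll check both against predictions.

```bash
python3 - <<'E'
from h import *
from scipy.optimize import least_squares as LS
m=cm('wrist');o=robot.get_obs();T=np.array(o['eef_pos']);th=np.linspace(0,2*np.pi,720)
im=cv2.imread('pics/c1.png'); h=cv2.cvtColor(im,cv2.COLOR_BGR2HSV)
mk=((h[:,:,2]>175)&(h[:,:,1]<50)).astype(np.uint8)
c=[c for c in cv2.findContours(mk,cv2.RETR_EXTERNAL,cv2.CHAIN_APPROX_NONE)[0] if cv2.pointPolygonTest(c,(250,160),False)>0][0][:,0]
a=c[(c[:,1]<172)]; P=np.array([onz('',p,18,m)[:2] for p in a])
f=LS(lambda q:np.hypot(*(P-q[:2]).T)-40,[511,-67]); print('patch',f.x,np.abs(f.fun).mean())
for z in(118+14,118):
  c=proj('',np.c_[T[0]+40*np.cos(th),T[1]+40*np.sin(th),0*th+z],m); print(z,'pred disc l,r,top,bot',c[:,0].min(),c[:,0].max(),c[:,1].min(),c[:,1].max(), c[c[:,0].argmin()],c[c[:,0].argmax()])
print('hub',proj('',[T[0],T[1],118+46],m))
E
```

```text
patch [510.27500719 -68.00304187] 0.31708196158249025
132 pred disc l,r,top,bot 170.7670375267749 330.5649665166426 180.6455802376506 322.3841881665309 [170.76703753 251.3415653 ] [330.56496652 251.20362737]
118 pred disc l,r,top,bot 176.49538273800567 324.6870276445266 172.84835476128274 306.27226213291175 [176.49538274 239.5176874 ] [324.68702764 239.39147018]
hub [[250.89977059 295.99846515]]
```

Both agree within 1 mm. Lowering it gently.

```bash
python3 -m pendant '0 0 0 0 0 0.1 0.9;0 0 0 0 0 0.17 0.9;0 0 0 0 0 0.21 0.9;0 0 0 0 0 0.225 0.9;0 0 0 0 0 0.235 0.9;0 0 0 0 0 0.242 0.9;0 0 0 0 0 0.248 0.9;0 0 0 0 0 0.25 0.9;0 0 0 0 0 0.25 0.9' 50
```

```text
time: 15.35
eef_pos: [510.6, -67.5, 56.1]
orientation: [2.499, 1.903, 0.0]
wrist_force: [0.2, -0.4, -5.0]
width: 30.6
finger_force: 51.9
```

```bash
python3 -m pendant '0 0 0 0 0 0.003 0.9;0 0 0 0 0 0.005 0.9;0 0 0 0 0 0.005 0.9' 50
python3 -m pendant '0 0 0 0 0 0 0.7;0 0 0 0 0 0 0.45;0 0 0 0 0 0 0.4;0 0 0 0 0 0 0.4;0 0 0 0 0 -0.1 0.4;0 0 0 0 0 -0.25 0.4;0 0 0 0 0 -0.4 0.4;0 0 0 -0.2 0 -0.5 0;0 0 0 -0.2 0 -0.5 0;0 0 0 -0.2 0 -0.5 0'
python3 look.py d1
python3 - <<'E'
from h import *
m=cm('wrist');im=cv2.imread('pics/d1.png')
th=np.linspace(0,2*np.pi,60)
for z,r in((18+14,40),(18+46,16)):
  c=proj('',np.c_[510.3+r*np.cos(th),-68+r*np.sin(th),0*th+z],m); cv2.polylines(im,[np.int32(c*8)],True,(0,0,255),1,shift=3)
cv2.imwrite('pics/d1o.png',im)
go([519.5,-382,200],61)
E
```

```text
time: 15.72
eef_pos: [510.6, -67.5, 55.8]
orientation: [2.498, 1.903, 0.001]
wrist_force: [-6.5, 1.7, 17.1]
width: 30.7
finger_force: 53.8
time: 16.98
eef_pos: [489.2, -145.9, 254.6]
orientation: [2.5, 1.899, 0.001]
wrist_force: [0.4, 0.0, 0.3]
width: 85.5
finger_force: 0.0
TCP [ 489.18 -145.95  254.55]
blob [313.94 324.77] 2456.5 ((519.2994995117188, -384.4957275390625), (56.43545913696289, 111.98181915283203), 61.175819396972656) ((519.651611328125, -382.60650634765625), 59.135658264160156)
blob [248.71  84.23] 5002.5 ((509.8018798828125, -67.81127166748047), (81.2478256225586, 80.65061950683594), 29.213890075683594) ((509.67156982421875, -67.719482421875), 41.100162506103516)
cover 0.71 [318.6 315.6] [ 521.96 -384.26    0.  ]
flange 0.96 [183.7 352. ] [ 320.18 -395.8     0.  ]
flange 0.73 [245.6  84.9] [506.6  -66.64   0.  ]
flange 0.67 [309.2 207.3] [ 542.56 -223.65    0.  ]
yaw now -15.3 wz -0.2121 d [-0.5544  0.2304  0.1329] j6 -0.25 t 17.27
```

View pics/d1o.png

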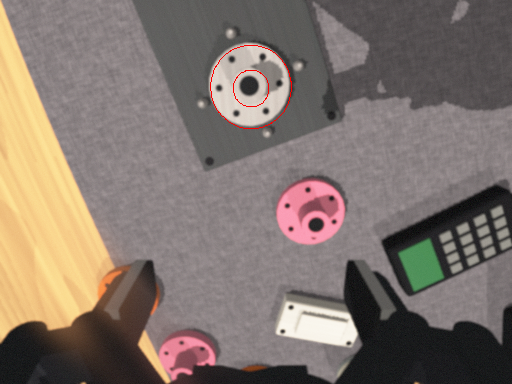

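The overlay matches the placed flange, centred between its pins at (231,33), (298,66), (201,103) and (267,132). Now the cover.

```bash
python3 - <<'E'
from h import *
go([519.4,-383.3,180],61)
E
python3 -m pendant '0 0 -0.212 -0.557 0.231 0.1 0;0 0 -0.212 -0.557 0.231 0.1 0;0 0 -0.212 -0.557 0.231 0.1 0;0 0 -0.212 -0.557 0.231 0.1 0;0 0 -0.212 -0.557 0.231 0.1 0;0 0 -0.212 -0.557 0.231 0.1 0;0 0 -0.212 -0.557 0.231 0.1 0;0 0 -0.212 -0.557 0.231 0.1 0;0 0 -0.212 -0.557 0.231 0.1 0;0 0 -0.212 -0.557 0.231 0.1 0'
python3 look.py e1
python3 - <<'E'
from h import *
go([519.4,-383.3,22],61)
m=cm('wrist');im=cv2.imread('pics/e1.png')
for z,a,b in((20,55,28),(26,32,17)):
  v=R.from_euler('z',-29,degrees=True).apply(np.array([[a,b,0],[-a,b,0],[-a,-b,0],[a,-b,0]]))+[519.4,-383.3,z]
  cv2.polylines(im,[np.int32(proj('',v,m)*8)],True,(0,0,255),1,shift=3)
cv2.imwrite('pics/e1o.png',im)
E
```

```text
yaw now -15.3 wz -0.2121 d [-0.5576  0.2311  0.1829] j6 -0.25 t 17.27
time: 18.52
eef_pos: [519.2, -383.9, 213.8]
orientation: [-0.792, -3.04, -0.0]
wrist_force: [-0.3, 0.4, -0.2]
width: 85.7
finger_force: 0.0
TCP [ 519.23 -383.86  213.85]
blob [162.48 262.1 ] 1932.0 ((570.2283325195312, -519.0926513671875), (49.740116119384766, 101.94666290283203), 72.62213897705078) ((568.4251708984375, -519.9002685546875), 54.08250045776367)
blob [249.42 173.83] 5786.0 ((519.6533813476562, -384.3250732421875), (55.611976623535156, 110.05403900146484), 61.0062255859375) ((519.9728393554688, -384.6039733886719), 60.47296142578125)
cover 0.86 [253.1 168.7] [ 523.   -381.26    0.  ]
flange 0.94 [103.9 116.9] [ 402.49 -486.12    0.  ]
flange 0.87 [397.3 109.6] [ 539.68 -225.35    0.  ]
yaw now 60.9 wz -0.0003 d [2.000e-04 1.900e-03 4.798e-01] j6 -1.88 t 18.82
```

View pics/e1o.png

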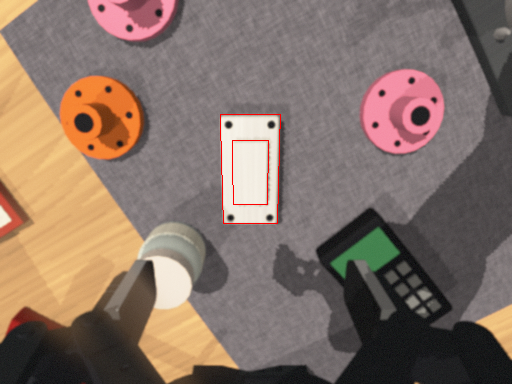

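The overlay on the cover fits and the fingers have room. Down and grip.

```bash
python3 -m pendant '0 0 0 0 0.001 0.14 0;0 0 0 0 0.001 0.28 0;0 0 0 0 0.001 0.4 0;0 0 0 0 0.001 0.45 0;0 0 0 0 0.001 0.475 0;0 0 0 0 0.001 0.475 0;0 0 0 0 0.001 0.475 0.7;0 0 0 0 0.001 0.475 0.9;0 0 0 0 0.001 0.475 0.9;0 0 0 0 0.001 0.475 0.9;0 0 0 0 0.001 0.475 0.9' 50
python3 - <<'E'
from h import *
o=robot.get_obs();print(o['width'],o['eef_pos'])
go([470,104,200],94.5)
go([497,102,140],94.5)
E
```

```text
time: 20.2
eef_pos: [519.7, -384.1, 25.4]
orientation: [0.789, 3.039, -0.002]
wrist_force: [0.1, 0.2, 6.1]
width: 54.4
finger_force: 53.9
54.354345491561304 [ 519.72271987 -384.11599108   25.37818299]
yaw now 60.9 wz -0.0933 d [ 0.7009  1.0056 -0.4389] j6 -1.88 t 20.20
yaw now 60.9 wz -0.0933 d [ 0.6399  1.0341 -0.2888] j6 -1.88 t 20.20
```

```bash
python3 -m pendant '0 0 0 0 0 -0.1 0.9;0 0 0 0 0 -0.25 0.9;0 0 0 0.15 0.25 -0.4 0.9;0 0 -0.093 0.35 0.5 -0.44 0.9;0 0 -0.093 0.35 0.5 -0.44 0.9;0 0 -0.093 0.35 0.5 -0.44 0.9;0 0 -0.093 0.35 0.5 -0.44 0.9' 50
python3 - <<'E'
from h import *
go([540,70,200],94.5)
o=robot.get_obs();print(o['width'],o['wrist_force'])
E
```

```text
time: 21.08
eef_pos: [493.6, -137.5, 201.3]
orientation: [-0.13, 3.138, -0.0]
wrist_force: [-0.1, -0.8, -2.8]
width: 54.4
finger_force: 54.7
yaw now 94.7 wz 0.0006 d [-0.1584  0.5074  0.0033] j6 -2.16 t 21.07
54.37940730485715 [-0.0871799  -0.78354586 -2.75558206]
```

```bash
python3 -m pendant '0 0 0 -0.158 0.507 0 0.9;0 0 0 -0.158 0.507 0 0.9;0 0 0 -0.158 0.507 0 0.9;0 0 0 -0.158 0.507 0 0.9;0 0 0 -0.158 0.507 0 0.9;0 0 0 -0.158 0.507 0 0.9' 50
python3 look.py f1
python3 - <<'E'
from h import *
m=cm('wrist');im=cv2.imread('pics/f1.png');T=np.array(robot.get_obs()['eef_pos']);q=robot.get_obs()['orientation']
y=R.from_rotvec(q).as_matrix()[:,1];yaw=np.degrees(np.arctan2(y[1],y[0]))-90
for a in (4.6,):
  Rz=R.from_euler('z',a,degrees=True); c=np.array([496.7,101.4,0])
  p=Rz.apply(np.array([[67,0,32],[-67,0,32],[42,40,32],[42,-40,32],[-42,40,32],[-42,-40,32]],float))+c
  for u in proj('',p,m): cv2.circle(im,tuple(np.int32(u)),4,(0,255,0),1)
  v=Rz.apply(np.array([[55,28,18],[-55,28,18],[-55,-28,18],[55,-28,18.]]))+c
  cv2.polylines(im,[np.int32(proj('',v,m)*8)],True,(0,255,0),1,shift=3)
v=R.from_euler('z',yaw,degrees=True).apply(np.array([[55,28,0],[-55,28,0],[-55,-28,0],[55,-28,0.]]))+T+[0,0,-25.4+20]
cv2.polylines(im,[np.int32(proj('',v,m)*8)],True,(0,0,255),1,shift=3)
cv2.imwrite('pics/f1o.png',im)
E
```

```text
time: 21.82
eef_pos: [541.7, 65.2, 199.7]
orientation: [0.118, -3.139, 0.001]
wrist_force: [-0.6, -0.4, -2.6]
width: 54.4
finger_force: 54.8
TCP [541.69  65.17 199.7 ]
blob [222.05 228.02] 9966.0 ((608.6571044921875, 46.276065826416016), (172.60629272460938, 81.00863647460938), 4.498472690582275) ((607.5612182617188, 45.013851165771484), 89.17668914794922)
blob [101.4 131.6] 5915.0 ((512.5519409179688, -74.41206359863281), (81.47915649414062, 81.5671157836914), 3.0170726776123047) ((512.0127563476562, -74.21705627441406), 41.56605529785156)
blob [295.32 110.04] 5452.0 ((484.0107116699219, 101.70672607421875), (87.2275619506836, 56.197933197021484), 5.010155200958252) ((484.0042724609375, 101.78047180175781), 51.45004653930664)
plate_mid 0.8 [202.  128.5] [501.58  19.45  18.  ]
plate_mid 0.22 [249.8 257.5] [629.81  72.8   18.  ]
bay_long 0.66 [295.1 128.6] [495.24 103.77  18.  ]
bay_long 0.31 [201.1 127.4] [500.64  18.6   18.  ]
cover 0.68 [250.9 257.1] [639.29  74.75   0.  ]
flange 0.92 [106.  131.1] [512.93 -76.88   0.  ]
flange 0.21 [296.5 129.8] [498.42 107.86   0.  ]
```

View pics/f1o.png

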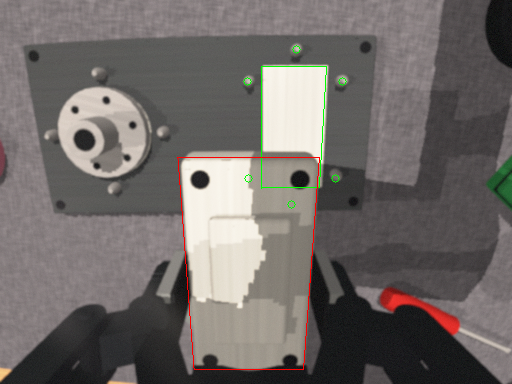

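The predicted pins and patch fall on the real ones, and the cover sits as predicted in the hand. Moving over the bay.

```bash
python3 - <<'E'
from h import *
go([497.2,101.5,70],94.6)
E
```

```text
yaw now 94.3 wz -0.0008 d [0.1041 0.0981 0.3249] j6 -1.74 t 22.12
```

```bash
python3 -m pendant '0 0 -0.001 0.104 0.098 0.05 0.9;0 0 -0.001 0.104 0.098 0.15 0.9;0 0 -0.001 0.104 0.098 0.25 0.9;0 0 -0.001 0.104 0.098 0.3 0.9;0 0 -0.001 0.104 0.098 0.3 0.9;0 0 -0.001 0.104 0.098 0.3 0.9' 50
python3 - <<'E'
from h import *
go([497.2,101.5,43.4],94.6)
E
```

```text
time: 22.88
eef_pos: [497.9, 101.9, 80.9]
orientation: [-0.13, 3.137, -0.0]
wrist_force: [-0.2, 0.1, -1.7]
width: 54.3
finger_force: 54.7
yaw now 94.7 wz 0.0004 d [ 0.002  -0.0009  0.0937] j6 -1.68 t 22.88
```

```bash
python3 -m pendant '0 0 0 0.0015 -0.001 0.04 0.9;0 0 0 0.0015 -0.001 0.06 0.9;0 0 0 0.0015 -0.001 0.075 0.9;0 0 0 0.0015 -0.001 0.083 0.9;0 0 0 0.0015 -0.001 0.089 0.9;0 0 0 0.0015 -0.001 0.093 0.9;0 0 0 0.0015 -0.001 0.095 0.9;0 0 0 0.0015 -0.001 0.096 0.9;0 0 0 0.0015 -0.001 0.096 0.9' 50
```

```text
time: 24.0
eef_pos: [496.8, 101.7, 43.3]
orientation: [-0.13, 3.137, -0.0]
wrist_force: [-5.8, -0.6, 17.8]
width: 54.7
finger_force: 57.0
```

On the plate. Release, rise and check.

```bash
python3 -m pendant '0 0 0 0 0 0 0.3;0 0 0 0 0 0 0.1;0 0 0 0 0 0 0.1;0 0 0 0 0 -0.05 0.1;0 0 0 0 0 -0.2 0;0 0 0 0 0 -0.35 0;0 0 0 -0.05 0 -0.5 0;0 0 0 -0.1 0 -0.65 0;0 0 0 -0.1 0 -0.73 0;0 0 0 -0.1 0 -0.73 0;0 0 0 -0.1 0 -0.73 0'
python3 look.py g1
python3 - <<'E'
from h import *
m=cm('wrist');im=cv2.imread('pics/g1.png')
Rz=R.from_euler('z',4.6,degrees=True); c=np.array([496.7,101.4,0])
p=Rz.apply(np.array([[67,0,32],[-67,0,32],[42,40,32],[42,-40,32],[-42,40,32],[-42,-40,32]],float))+c
for u in proj('',p,m): cv2.circle(im,tuple(np.int32(u)),3,(0,255,0),1)
v=Rz.apply(np.array([[55,28,38],[-55,28,38],[-55,-28,38],[55,-28,38.]]))+c
cv2.polylines(im,[np.int32(proj('',v,m)*8)],True,(0,0,255),1,shift=3)
cv2.imwrite('pics/g1o.png',im)
robot.get_image('top');robot.get_image('scene')
for k,z in dict(lens=205,knob=244,pivot=211).items():
  for n in('wrist','top','scene'):
    for q in robot.mark_of(n,k)[:1]: print(k,n,q['confidence'],onz(n,q['uv'],z))
go([671,122,330],-15+180); go([671,122,246],-15+180)
E
```

```text
time: 25.38
eef_pos: [536.2, 105.0, 332.2]
orientation: [0.13, -3.137, -0.0]
wrist_force: [0.1, -0.0, 0.0]
width: 85.2
finger_force: 0.0
TCP [536.16 104.97 332.25]
blob [222.19 332.9 ] 803.5 ((841.7254638671875, 88.31793975830078), (36.0722541809082, 89.33253479003906), 1.485326886177063) ((841.0255737304688, 88.14741516113281), 47.07878494262695)
blob [328.44 344.66] 2939.5 ((853.5909423828125, 266.04315185546875), (161.0563507080078, 100.90336608886719), 29.198104858398438) ((847.9908447265625, 277.2763366699219), 86.57792663574219)
blob [218.94 252.44] 448.5 ((696.2623901367188, 77.74958801269531), (42.451133728027344, 38.631591796875), 10.807123184204102) ((697.2987060546875, 78.19938659667969), 27.503097534179688)
blob [191.29 229.73] 2125.0 ((660.2438354492188, 28.70160675048828), (71.36405944824219, 107.88632202148438), 42.1240348815918) ((672.6925048828125, 39.98918151855469), 54.16276931762695)
blob [114.56 118.96] 3019.0 ((511.8067321777344, -73.62638854980469), (80.2686767578125, 82.10999298095703), 3.572000503540039) ((511.5577697753906, -73.38427734375), 41.8855781555175
[... 234 characters left out ...]
24.64  18.  ]
cover 0.79 [251.1 120.8] [501.36 105.     0.  ]
flange 0.82 [ 13.7 133.7] [ 542.95 -228.63    0.  ]
flange 0.78 [114.8 119. ] [513.09 -79.84   0.  ]
lens wrist 0.84 [671.69966563 210.41727069 205.        ]
lens scene 0.88 [674.7377301  217.41147213 205.        ]
knob wrist 0.63 [673.24257431 127.32803741 244.        ]
knob scene 0.56 [670.26581585 125.09963381 244.        ]
pivot wrist 0.76 [674.39929738  41.49489594 211.        ]
pivot top 0.68 [661.30141287  46.96547805 211.        ]
pivot scene 0.94 [670.31020413  45.68967634 211.        ]
yaw now 94.7 wz -0.1951 d [-0.3385  0.0146  0.0088] j6 -1.68 t 26.23
yaw now 94.7 wz -0.1951 d [-0.3385  0.0146  0.2188] j6 -1.68 t 26.23
```

View pics/g1o.png

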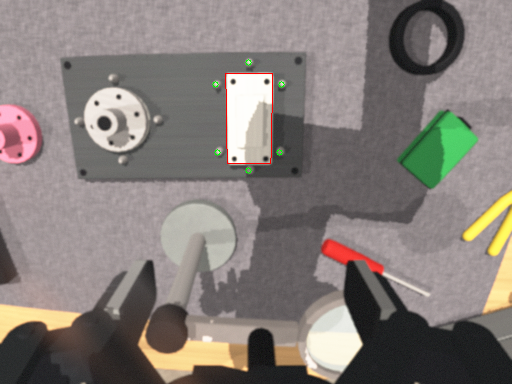

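The cover lies squarely between the six pins (overlay at (250,118)), and the flange at (115,119) is unchanged. Now back to the knob, turning the wrist to the earlier yaw.

```bash
python3 -m pendant '0 0 0.305 -0.338 0.018 0 0;0 0 0.305 -0.338 0.018 0 0;0 0 0.305 -0.338 0.018 0 0;0 0 0.305 -0.338 0.018 0 0;0 0 0.305 -0.338 0.018 0 0;0 0 0.305 -0.338 0.018 0 0;0 0 0.305 -0.338 0.018 0 0;0 0 0.305 -0.338 0.018 0 0;0 0 0.305 -0.338 0.018 0 0;0 0 0.305 -0.338 0.018 0 0;0 0 0.305 -0.338 0.018 0 0;0 0 0.305 -0.338 0.018 0 0'
python3 - <<'E'
from h import *
go([670.7,123.3,246],-15)
E
```

```text
time: 27.72
eef_pos: [670.7, 123.4, 333.4]
orientation: [-2.493, -1.912, 0.0]
wrist_force: [0.9, 0.3, 0.3]
width: 85.5
finger_force: 0.0
yaw now -15.0 wz -0.0001 d [-2.000e-04  1.000e-04  2.185e-01] j6 0.27 t 27.73
```

```bash
python3 -m pendant '0 0 0 0 0 0.1 0;0 0 0 0 0 0.19 0;0 0 0 0 0 0.216 0;0 0 0 0 0 0.216 0;0 0 0 0 0 0.216 0.9;0 0 0 0 0 0.216 0.9;0 0 0 0 0 0.216 0.9;0 0 0 0 0 0.216 0.9;0 0 0 0 0 0.216 0.9' 30
python3 - <<'E'
from h import *
o=robot.get_obs();k=np.array(o['eef_pos']);Rt=R.from_rotvec(o['orientation']);P=np.array([674.4,38.4,k[2]]);v=k-P
v0=np.degrees(np.arctan2(v[1],v[0]));print(k,o['width'],np.linalg.norm(v),v0)
for a in list(np.arange(8,94,8.6))+[187.2-v0]:
  print(round(a/360,4),np.round(Rt.inv().apply(P+R.from_euler('z',a,degrees=True).apply(v)-k)/400,4))
E
```

```text
time: 28.85
eef_pos: [670.7, 123.4, 247.7]
orientation: [2.493, 1.911, 0.001]
wrist_force: [-1.0, -0.4, 3.5]
width: 23.2
finger_force: 29.5
[670.73597414 123.39836864 247.66516758] 23.1704411734355 85.07730459534501 92.46832183233974
0.0222 [-0.0109 -0.0276 -0.    ]
0.0461 [-0.0267 -0.0553 -0.0001]
0.07 [-0.0466 -0.0803 -0.0001]
0.0939 [-6.99e-02 -1.02e-01 -1.00e-04]
0.1178 [-9.62e-02 -1.20e-01 -1.00e-04]
0.1417 [-1.249e-01 -1.339e-01 -1.000e-04]
0.1656 [-0.1554 -0.1433 -0.0002]
0.1894 [-0.187  -0.1481 -0.0002]
0.2133 [-2.188e-01 -1.481e-01 -2.000e-04]
0.2372 [-2.504e-01 -1.433e-01 -2.000e-04]
0.2631 [-2.834e-01 -1.328e-01 -2.000e-04]
```

```bash
python3 -m pendant '0 0 -0.022 -0.011 -0.028 0 0.9;0 0 -0.046 -0.027 -0.055 0 0.9;0 0 -0.07 -0.047 -0.08 0 0.9;0 0 -0.094 -0.07 -0.102 0 0.9;0 0 -0.118 -0.096 -0.12 0 0.9;0 0 -0.142 -0.125 -0.134 0 0.9;0 0 -0.166 -0.155 -0.143 0 0.9;0 0 -0.189 -0.187 -0.148 0 0.9;0 0 -0.213 -0.219 -0.148 0 0.9;0 0 -0.237 -0.25 -0.143 0 0.9;0 0 -0.263 -0.283 -0.133 0 0.9;0 0 -0.263 -0.283 -0.133 0 0.9' 30
python3 -m pendant '0 0 0 0 0 0 0.9;0 0 0 0 0 0 0.3;0 0 0 0 0 0 0;0 0 0 0 0 0 0;0 0 0 0 0 0 0;0 0 0 0 0 -0.15 0;0 0 0 0 0 -0.25 0;0 0 0 0 0 -0.25 0;0 0 0 0 0 -0.25 0'
python3 - <<'E'
from h import *
np.set_printoptions(precision=1,suppress=True)
for n in('top','scene'): save(n,n+'9.png')
for k,z in dict(lens=205,knob=244,cover=18,flange=18,plate_mid=18).items():
  for n in('top','scene'):
    for q in robot.mark_of(n,k)[:1]: print(k,n,q['confidence'],onz(n,q['uv'],z))
E
```

```text
time: 30.35
eef_pos: [590.1, 27.9, 247.6]
orientation: [0.285, 3.128, 0.001]
wrist_force: [0.7, 4.7, 4.1]
width: 23.2
finger_force: 30.0
time: 31.48
eef_pos: [589.7, 27.8, 346.1]
orientation: [-0.284, -3.127, -0.0]
wrist_force: [-0.4, 0.4, -0.6]
width: 85.7
finger_force: 0.0
lens top 0.54 [509.7   4.7 205. ]
lens scene 0.76 [517.3  29.3 205. ]
knob top 0.56 [576.7  41.2 244. ]
knob scene 0.9 [595.8  35.1 244. ]
cover scene 0.88 [495.8 114.8  18. ]
flange top 0.73 [498.4 -71.1  18. ]
flange scene 0.76 [511.1 -63.4  18. ]
plate_mid top 0.96 [517.3  25.1  18. ]
```

View pics/scene9.png

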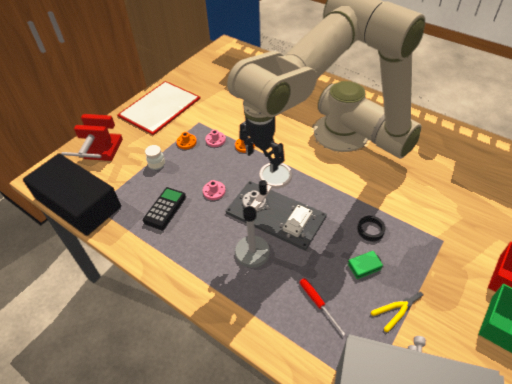

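The picture shows the lens at (275,175) over the plate's middle, the cover at (298,220) and the flange at (255,203) in their bays, and the other things where they were. The knob was let go at (590,28), which puts the lens within a few mm of plate_mid. Handing in.

```bash
python3 -c "
from station import robot
print(robot.job_done())"
```

```text
the job is handed in; nothing more can be done
None
```

The job is handed in after about 31 s of robot time: the cover and flange were each lowered into their bays and measured centred to about 1 mm, the magnifier is back with its lens over the plate's middle, and the bystanders were not touched; the judge's verdict was not shown.

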